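# Hot filter disc on the lifter into the cooling stand

## Robot

A 7-joint arm with a two-finger parallel gripper is mounted at the origin on a cart in front of the work surface, level with it; the furniture and walls round the work are solid. World frame = base frame: x ahead of the robot, y to its left, z up, the work surface at z = 0. Lengths are in m, angles in rad, forces in N, time in s.
With the tool pointing down it reaches from about 0.4 to 0.85 m from the base axis. Payload 10.4 kg.
Tool frame: the origin (TCP) lies on the centre line of the jaws, within the pads' length; the fingertips stand 11 mm ahead of it and the grasp point (between the pads) lies 8 mm behind it (tip_reach is the distance from the TCP to the fingertips, in m); z points along the fingers, y is the line along which they close (so a half turn about z gives the same grasp; the last joint's range is limited). The gripper opens to 85 mm and grips with 20 to 120 N. Pads are 22 mm wide; open, the fingers measure 114 mm over their backs; the gripper's body (76 mm by 85 mm) begins 54 mm behind the grasp point. The pads swing forward as they close: fully open they stand 13 mm farther back than shut.
Start: joints at [-1.242, 0.332, -0.065, 1.46, 0.022, 1.35, -0.088], TCP at [0.215, 0.587, 0.242] pointing down, gripper open.
Joint ranges: [-2.6, 2.6], [-0.5, 2.12], [-1.47, 1.34], [0.16, 2.42], [-1.27, 4.41], [0.06, 2.06], [-2.6, 2.6]. Speed limits (rad/s): [2.22, 2.22, 2.79, 2.79, 3.14, 3.14, 3.14].

## Interface

Orientations are given as a unit quaternion [x, y, z, w].
In Python, from workcell import get_obs, camera, hand_in, tip_reach gives the robot as it stands. The module is installed in compiled form; this text tells all that it offers.
- The arm moves only by the tool move_arm, never from a script. Its argument "plan" is a list of rows, each an object with "delta_pos": the shift along the tool's x, y, z in shares of 0.75 m (1.0 is 0.75 m), a list of three; "turn": the turn, a rotation vector about the tool's x, y, z in fractions of the full range, 1 being 2 pi rad, a list of three; "fingers": the closure, from 0 (fully open) to 1 (shut). A call has 1 to 12 rows; each row is the pose to reach, as a shift and turn from the pose commanded when the call began, along the tool's axes at that moment; what a row does not reach only later rows make up. A row lasts 1/8 s, in which the tool goes at most 62.5 mm and 10.7 degrees, less where a joint would pass 70% of its speed; a pose out of reach is approached as far as the arm can. A shift or turn number past 1, either way, is cut back to 1. A call with a gripper value outside its range is refused whole. The fingers move at their own pace and stop on an object; "force" is the grip in N (left out, the last holds). Time passes only in rows, so rows that repeat a pose let the fingers close. It gives the time, the measured TCP pose, the force, the opening and the grip force at its end, in the units of the state.
- get_obs(): the state, without advancing time (a new reading comes with each control period).
- camera(name): name is "scene" or "top" or "wrist"; returns a dict with "color" (480x640x3 uint8, red, green, blue), "range_z" (480x640 float32, m along the optical axis (not along the pixel's ray), 0 where there is no reading), "fx", "fy", "cx", "cy" (pixels), "R" (3x3) and "t" (3): a world point X has camera coordinates R X + t; the wrist camera has in their place "tool_from_camera" (4x4, takes a point from camera to tool coordinates, whose origin is the TCP and whose axes are the flange's). Camera axes: x right, y down, z forward; pixel columns grow to the right and rows downward; lengths in m; the calibration is good to about 2 mm. A picture is of the moment at which its call begins: read the wrist's pose just before it.
- hand_in(): hands the job in; it is judged then, once.
The state is a dict: "clock": time; "joint_pos": joint angles; "joint_velocities": joint speeds; "tau": joint torques, N m; "position": TCP position; "ee_rot": TCP orientation; "ft_force": force on the tool from outside, world axes, zero at the start; "torque": the same for the moment, N m; "grip_width": opening from 0.0 (shut) to 1.0 (fully open); "grasp_force": force on a finger pad.
Only numpy, scipy, OpenCV 4.12 (cv2) and the standard library are available. Lean on these libraries where they do the work, as an engineer would, in place of code of your own. Each camera call takes 0.05 s, during which the arm holds its last target. There are 200 camera calls.

## Task

The steel filter disc on the flat lifter is hot: take the lifter by its handle, carry the disc level to the cooling stand and slide it under the wire clip to the stop, pressing it home there for a moment with a firm but gentle push. Then lower the blade to leave the disc on the rails under the clip, draw the lifter back out and lay it on its rest. Don't touch the disc with the gripper, force anything or disturb the other things.

Things in the scene. Friction and masses are not known exactly. Their poses are not given: they have to be found in the camera images.
- lifter: flat lifter, 300 g, loose. Origin on its flat underside, below the grip point; +x along it to the blade tip, z up. Wooden handle 18 mm wide (y), 22 mm high (z 0 to 22), x -75 to +45 mm. Steel blade 26 mm wide, 4 mm thick (z 0 to 4), out to x = 165 mm. A cross lip on the blade (x 104 to 108 mm, top at z = 9 mm) stands behind the disc and pushes it forward; nothing holds it in front or sideways.
- lifter_grip (a point): where to grip the lifter: middle of the handle's height, 11 mm above the lifter's origin; axes as the lifter's, fingers close along y. The rest's posts stand at x = -61 to -49 and 74 to 86 mm; between them the handle is free. On its rest the lifter's underside is 45 mm above the counter.
- lifter_carry (a point): point on the top face of the blade, 140 mm ahead of the lifter's origin and 4 mm up, where the disc's centre lies when its edge is 2 mm from the lip.
- disc: round perforated steel filter disc, 60 mm diameter, 5 mm thick, about 100 g, loose, lying flat on the blade in front of the lip at the start. Origin at the centre of its underside, z up.
- rest: fixed wooden rest of the lifter: foot 170 x 64 x 8 mm, two notched posts with seats 45 mm above the counter; the horns of the notches rise 9 mm over the seats and leave the lifter about 5 mm of play on each side. Origin on the counter under rest_seat, +x the way the blade points, z up.
- rest_seat (a point): point on the rest, 45 mm up, where the lifter's origin belongs when it lies on the rest.
- stand: fixed cooling stand, foot 118 x 96 x 8 mm, x -52 to +66; origin on the counter, z up. The disc enters along +x from the open side. Two rails (tops 60 mm up, x -45 to +47 mm) with a 36 mm wide slot between them, open down to the foot (8 mm up), for the blade. Side guides 10 mm high on the rails, 68 mm apart, wider at the entry. Highest part 88 mm.
- stand_seat (a point): middle of the slot, level with the rail tops: 60 mm above the stand's origin, axes as the stand's. The stop in the slot is clamped at a setting that differs each time and is not measured: feel it. Against it the disc's centre is at x = -17 to +5 mm. Pressing home: hold 6 N or more on the stop for 0.3 s, about 10 N is right; over 20 N on the stand is too much.
- clip (a joint): angle of the wire clip, rad: 0 empty, about 0.05 over the disc on the rails. Hinged above the stop, it reaches back over the slot; lowest near x = 0 (stand's frame), 62 mm up when empty; turned-up nose at x = -36 mm, 74 to 78 mm up. It presses with only 1 to 2 N and rides up over a disc pushed under it along the rails; that push takes a few N.
- sugar: bystander: glass dish of lump sugar, 74 mm wide, 30 mm high; origin under its centre.
- shaker: bystander: salt shaker with steel cap, 39 mm wide, 76 mm high; origin under its centre.
- dish: bystander: small plain dish, 83 mm wide, 27 mm high; origin under its centre.
- spoon: bystander: small white tasting spoon, 79 mm long; origin under its centre.
- cup: bystander: small white coffee cup, 76 x 94 mm, 62 mm high; origin under its centre.
Not all that is in view belongs to the job. Of the things like the disc, leave any that is orange; of the rest the larger one is meant.

How it is judged:
By the outcome, as a careful person would: the job done as asked, in the order asked, and still so for the second after the job is handed in, with the robot touching nothing.
It also fails if it takes over 72 s, if anything falls off the work surface, if the arm or the gripper's body presses on something with over 40 N, if the wrist force passes 120 N, or if a joint passes its speed limit or range.

## Working session

There is one attempt and no reset: what is moved stays moved. The work goes in short steps, Python scripts to look and compute and a tool call to move; the robot and the scene stay as the last step left them, time stands still between calls to the robot, and variables do not carry over. Pictures are saved under pics/ and viewed, at most 11 in all, crops included, and the job is handed in when it is done.

Besides the shell and the picture viewer there is one more tool, called after "Call:" as name(argument=value, ...) on one line, values as JSON. move_arm: Moves the arm, as the interface text tells. Its arguments: {"type":"object","properties":{"plan":{"type":"array","items":{"type":"object","properties":{"delta_pos":{"type":"array","items":{"type":"number"}},"turn":{"type":"array","items":{"type":"number"}},"fingers":{"type":"number"}}}},"force":{"type":"number"}},"required":["plan"]}

```bash
mkdir -p pics; cat > h.py <<'E'
from workcell import *
import numpy as np, cv2
from scipy.spatial.transform import Rotation as Ro
E
python3 - <<'E'
from h import *
o=get_obs(); print({k:np.round(v,3) for k,v in o.items()}, tip_reach)
for n in ("scene","top"):
    c=camera(n); np.savez(f"{n}.npz",**c)
    cv2.imwrite(f"pics/{n}.png",c["color"][...,::-1]); print(n,c["fx"],c["cx"],c["cy"],c["R"].round(3),c["t"].round(3))
E
```

```text
{'clock': np.float64(0.0), 'joint_pos': array([-1.242,  0.333, -0.065,  1.461,  0.022,  1.35 , -0.088]), 'joint_velocities': array([ 0.001, -0.002,  0.001, -0.   , -0.   ,  0.001,  0.001]), 'tau': array([-1.0000e-03, -6.2547e+01,  4.8000e-02, -3.9158e+01,  1.6000e-02,
        1.0000e-02, -0.0000e+00]), 'position': array([0.215, 0.586, 0.242]), 'ee_rot': array([ 0.175,  0.985, -0.001, -0.   ]), 'ft_force': array([-0.447, -0.089,  0.242]), 'torque': array([ 0.032, -0.021,  0.004]), 'grasp_force': np.float64(0.0), 'grip_width': np.float64(1.003)} 0.011
scene 593.5400699085625 318.4965609398059 238.32312666733847 [[ 0.677 -0.736 -0.004]
 [-0.465 -0.423 -0.778]
 [ 0.57   0.529 -0.629]] [-0.508  0.284  0.969]
top 610.5186490429254 315.2918042129298 249.5387748089458 [[-0.026 -1.    -0.006]
 [-0.991  0.026 -0.129]
 [ 0.13   0.003 -0.992]] [-0.137  0.593  1.098]
```

View pics/top.png

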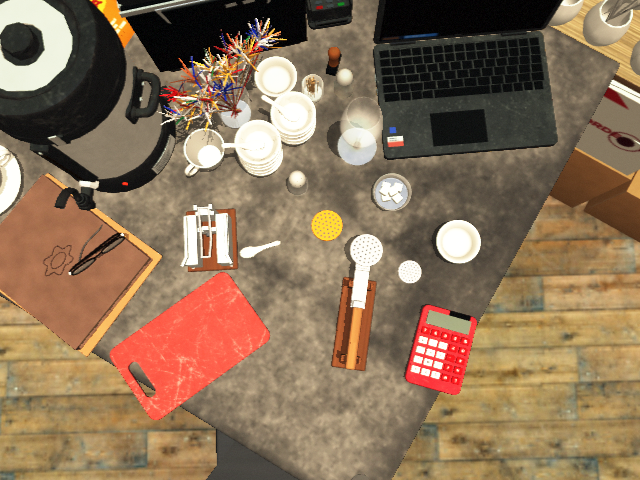

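View pics/scene.png

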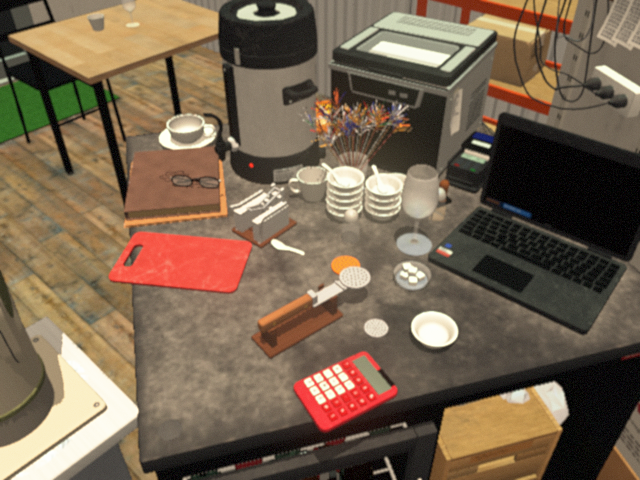

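The top view shows the lifter on its rest (handle at about (348,365) to (358,285)), the disc at (366,250) and the stand at (210,240). The orange disc at (327,225) and the small one at (410,271) are decoys. Next I'll zoom in and measure.

```bash
cat >> h.py <<'E'
def cloud(c):
    z=c["range_z"]; v,u=np.mgrid[:480,:640]
    P=np.stack([(u-c["cx"])*z/c["fx"],(v-c["cy"])*z/c["fy"],z],-1)
    W=(P-c["t"])@c["R"]; W[z==0]=np.nan
    return W
def ray(c,u,v,h):
    "pixel -> point on plane z=h"
    d=np.stack([(np.asarray(u)-c["cx"])/c["fx"],(np.asarray(v)-c["cy"])/c["fy"],np.ones(np.shape(u))],-1)@c["R"]
    o=-c["t"]@c["R"]; return o+d*((h-o[2])/d[...,2])[...,None]
E
python3 - <<'E'
from h import *
T=dict(np.load("top.npz"));S=dict(np.load("scene.npz"))
W=cloud(T);V=cloud(S)
a=cv2.resize(T["color"][190:285,165:290],(500,380),interpolation=cv2.INTER_CUBIC)
b=cv2.resize(S["color"][175:260,225:305],(300,319),interpolation=cv2.INTER_CUBIC)
im=np.zeros((380,800,3),np.uint8);im[:,:500]=a;im[:319,500:]=b
cv2.imwrite("pics/stand.png",im[...,::-1])
# height of counter and things
for n,(u,v) in dict(counter=(290,320),handle=(356,320),blade=(361,285),disc=(366,250),base=(230,262),rail=(192,240),small=(410,271)).items(): print(n,W[v,u].round(3))
# region masks by height
H=W[...,2]
reg=np.zeros(H.shape,bool);reg[200:375,325:395]=1
for lo,hi in ((.004,.015),(.043,.055),(.06,.075)):
    m=reg&(H>lo)&(H<hi); print(lo,m.sum(),cv2.minAreaRect(W[m][:,:2].astype(np.float32)))
reg[:]=0;reg[195:280,175:245]=1
for lo,hi in ((.005,.012),(.055,.064),(.066,.074),(.076,.095)):
    m=reg&(H>lo)&(H<hi); print(lo,m.sum(),cv2.minAreaRect(W[m][:,:2].astype(np.float32)))
E
```

```text
counter [ 0.461 -0.101 -0.003]
handle [ 0.457 -0.222  0.066]
blade [ 0.521 -0.235  0.049]
disc [ 0.584 -0.246  0.055]
base [0.566 0.001 0.075]
rail [nan nan nan]
small [ 0.548 -0.332  0.003]
0.004 2672 ((0.5232058167457581, -0.23566867411136627), (0.13305683434009552, 0.33128228783607483), 88.33304595947266)
0.043 1118 ((0.49574577808380127, -0.23547014594078064), (0.05902993679046631, 0.23868328332901), 83.34398651123047)
0.06 712 ((0.48346564173698425, -0.22842811048030853), (0.033900484442710876, 0.2273661345243454), 84.03187561035156)
0.005 1096 ((0.6240434050559998, 0.04932521656155586), (0.13436797261238098, 0.16348306834697723), 88.24613952636719)
0.055 975 ((0.6158787608146667, 0.04694875329732895), (0.103607676923275, 0.08255545049905777), 2.0254151821136475)
0.066 503 ((0.614677369594574, 0.04544559866189957), (0.10275110602378845, 0.09228668361902237), 1.9444292783737183)
0.076 157 ((0.6241494417190552, 0.04145503044128418), (0.09657040983438492, 0.03413398563861847), 7.6908745765686035)
```

View pics/stand.png

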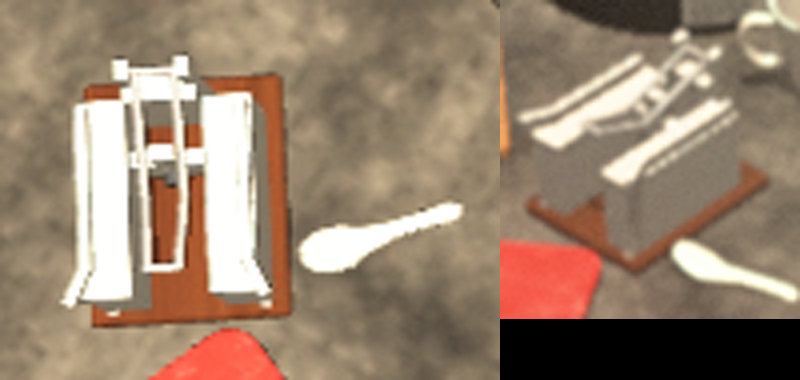

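The stand opens toward the robot (bottom of the image). The clip is hinged at the far end, its nose is at about crop (160,268), and the stop bar is at about (165,155). Next come the precise poses.

```bash
python3 - <<'E'
from h import *
T=dict(np.load("top.npz"));S=dict(np.load("scene.npz"))
def rect(P): 
    (c,s,a)=cv2.minAreaRect(P[:,:2].astype(np.float32)); return np.round(c,4),np.round(s,4),round(a,2)
for nm,c,(s0,s1,s2,s3),(r0,r1,r2,r3) in (("top",T,(200,280,175,245),(230,375,325,395)),("scene",S,(180,250,228,300),(260,360,245,375))):
    hsv=cv2.cvtColor(c["color"],cv2.COLOR_RGB2HSV)
    h,s,v=[hsv[...,i].astype(int) for i in range(3)]
    def pts(m,b,z):
        mm=np.zeros(m.shape,np.uint8);mm[b[0]:b[1],b[2]:b[3]]=m[b[0]:b[1],b[2]:b[3]]
        n,l,st,ce=cv2.connectedComponentsWithStats(mm); 
        keep=np.isin(l,[i for i in range(1,n) if st[i,4]>12]); vv,uu=np.nonzero(keep); return ray(c,uu,vv,z)
    brown=(h<14)&(s>110)&(v<160)&(v>60); 
    print(nm,"standfoot",rect(pts(brown,(s0,s1,s2,s3),.008)))
    print(" restfoot",rect(pts(brown,(r0,r1,r2,r3),.008)))
    hd=(h<22)&(s>100)&(v>=170); P=pts(hd,(r0,r1,r2,r3),.067); print(" handle",len(P),rect(P))
    wh=(s<50)&(v>170)
    P=pts(wh,(r0,r1,r2,r3),.054); print(" white",len(P),rect(P))
    if nm=="top":
        D=P[P[:,0]>.555]; print("  disc min enclosing",cv2.minEnclosingCircle(D[:,:2].astype(np.float32)), D.mean(0))
        B=ray(c,*np.nonzero(wh[200:300,340:385])[::-1],.049)
        v_,u_=np.nonzero(wh[272:304,340:385]); B=ray(c,u_+340,v_+272,.049); print("  blade",np.polyfit(B[:,0],B[:,1],1),rect(B),B.mean(0))
        Hh=P=pts(hd,(r0,r1,r2,r3),.067); print("  handle fit",np.polyfit(P[:,0],P[:,1],1),P.mean(0))
    # rails
    P=pts(wh,(s0,s1,s2,s3),.065); print(" rails",rect(P))
    W=cloud(c); m=np.zeros(wh.shape,bool); m[s0:s1,s2:s3]=1
    for lo,hi in((.052,.066),(.066,.076)):
        Q=W[m&wh&(W[...,2]>lo)&(W[...,2]<hi)]; print(" Q",lo,rect(Q),np.median(Q[:,2]))
W=cloud(T);print("board z",np.nanmedian(W[320:360,180:220,2]),"counter",np.nanmedian(W[310:330,280:300,2]))
m=(W[...,2]>.06)&(W[...,2]<.15); m[:, :100]=0; 
for b in ((165,200,280,315),):print("shaker",np.nanmean(W[172:185,290:303].reshape(-1,3),0))
E
```

```text
top standfoot (array([0.6181, 0.0453]), array([0.1176, 0.0949]), 2.08)
 restfoot (array([ 0.4524, -0.2212]), array([0.0645, 0.1695]), 80.39)
 handle 1134 (array([ 0.4505, -0.2178]), array([0.0554, 0.1584]), 80.49)
 white 1431 (array([ 0.5462, -0.2445]), array([0.0587, 0.1357]), 88.11)
  disc min enclosing ((0.5824503898620605, -0.2432439625263214), 0.032982707023620605) [ 0.58429504 -0.2452942   0.054     ]
  blade [-0.15510042 -0.15178645] (array([ 0.5163, -0.2316]), array([0.0266, 0.0605]), 80.5) [ 0.51648974 -0.23189422  0.049     ]
  handle fit [-0.12827386 -0.15632516] [ 0.43624759 -0.21228432  0.067     ]
 rails (array([0.6201, 0.0364]), array([0.1115, 0.1173]), 2.02)
 Q 0.052 (array([0.6123, 0.0468]), array([0.0917, 0.081 ]), 1.73) 0.06033229841416149
 Q 0.066 (array([0.6147, 0.0454]), array([0.1028, 0.0923]), 1.94) 0.07072548265514936
scene standfoot (array([0.6166, 0.0415]), array([0.0961, 0.1221]), 88.65)
 restfoot (array([ 0.4639, -0.2147]), array([0.0912, 0.1958]), 84.36)
 handle 834 (array([ 0.4639, -0.2481]), array([0.2476, 0.1909]), 44.7)
 white 1002 (array([ 0.5203, -0.2649]), array([0.1783, 0.1184]), 42.38)
 rails (array([0.5873, 0.0189]), array([0.2453, 0.1214]), 52.59)
 Q 0.052 (array([0.6603, 0.0475]), array([0.1863, 0.0793]), 2.58) 0.05985006073557531
 Q 0.066 (array([0.6173, 0.0467]), array([0.1051, 0.0907]), 1.06) 0.070420553890475
board z 0.008120008304892802 counter 0.00044587958406972134
shaker [ 0.71837528 -0.12088062  0.07227653]
```

```bash
cat >> h.py <<'E'
def go(pos,yaw,o=None):
    "shift and turn to bring TCP to pos, tool down, lifter axis (-tool x) at yaw deg"
    o=o or get_obs(); R=Ro.from_quat(o["ee_rot"]); a=np.radians(yaw)
    G=Ro.from_matrix(np.array([[-np.cos(a),-np.sin(a),0],[-np.sin(a),np.cos(a),0],[0,0,-1]]).T.T)
    G=Ro.from_matrix(np.column_stack([[-np.cos(a),-np.sin(a),0],[-np.sin(a),np.cos(a),0],[0,0,-1]]))
    return R.inv().apply(np.array(pos)-o["position"]).round(4),(R.inv()*G).as_rotvec().round(4)
E
python3 - <<'E'
from h import *
print(go([.48,.2,.24],-9.6)); print(go([.44,-.219,.17],-9.6))
E
```

```text
(array([-0.3817, -0.2715,  0.002 ]), array([-1.300e-03, -1.000e-04, -1.843e-01]))
(array([-0.4885, -0.6785,  0.0725]), array([-1.300e-03, -1.000e-04, -1.843e-01]))
```

Careful with the scale: shifts go in shares of 0.75 m and turns go in shares of 2 pi rad. That gives: -0.6785 m / 0.75 = -0.9047, -0.4885 m / 0.75 = -0.6513, -0.184 rad / 6.2832 = -0.0293.

Call:
move_arm(plan=[{"delta_pos":[-0.5089,-0.362,0.0027],"turn":[0,0,-0.0293],"fingers":0.3},{"delta_pos":[-0.5089,-0.362,0.0027],"turn":[0,0,-0.0293],"fingers":0.3},{"delta_pos":[-0.5089,-0.362,0.0027],"turn":[0,0,-0.0293],"fingers":0.3},{"delta_pos":[-0.5089,-0.362,0.0027],"turn":[0,0,-0.0293],"fingers":0.3},{"delta_pos":[-0.5089,-0.362,0.0027],"turn":[0,0,-0.0293],"fingers":0.3},{"delta_pos":[-0.5089,-0.362,0.0027],"turn":[0,0,-0.0293],"fingers":0.3},{"delta_pos":[-0.6513,-0.9047,0.0967],"turn":[0,0,-0.0293],"fingers":0.3},{"delta_pos":[-0.6513,-0.9047,0.0967],"turn":[0,0,-0.0293],"fingers":0.3},{"delta_pos":[-0.6513,-0.9047,0.0967],"turn":[0,0,-0.0293],"fingers":0.3},{"delta_pos":[-0.6513,-0.9047,0.0967],"turn":[0,0,-0.0293],"fingers":0.3},{"delta_pos":[-0.6513,-0.9047,0.0967],"turn":[0,0,-0.0293],"fingers":0.3},{"delta_pos":[-0.6513,-0.9047,0.0967],"turn":[0,0,-0.0293],"fingers":0.3}])

```text
clock: 1.6
position: [0.4365, -0.0956, 0.1874]
ee_rot: [0.084, 0.996, 0.0, 0.0]
ft_force: [0.7, -0.2, -0.2]
grip_width: 0.705
grasp_force: 0.0
```

```bash
python3 -c "
from h import *
print(go([.44,-.219,.17],-9.6),get_obs()['position'])"
```

```text
(array([-0.0241, -0.1211,  0.0173]), array([0.0005, 0.0004, 0.    ])) [ 0.43646884 -0.09559029  0.18738727]
```

In the tool's units: -0.115 m / 0.75 = -0.1533, -0.022 m / 0.75 = -0.0293.

Call:
move_arm(plan=[{"delta_pos":[-0.0293,-0.1533,0.0227],"turn":[0,0,0],"fingers":0.3},{"delta_pos":[-0.0293,-0.1533,0.0227],"turn":[0,0,0],"fingers":0.3},{"delta_pos":[-0.0293,-0.1533,0.0227],"turn":[0,0,0],"fingers":0.3},{"delta_pos":[-0.0293,-0.1533,0.0227],"turn":[0,0,0],"fingers":0.3}])

```text
clock: 2.1
position: [0.4393, -0.2102, 0.1703]
ee_rot: [0.084, 0.996, 0.0, -0.0]
ft_force: [-0.1, 0.3, -0.3]
grip_width: 0.701
grasp_force: 0.0
```

```bash
python3 - <<'E'
from h import *
o=get_obs(); c=camera("wrist"); np.savez("w1.npz",**c,pos=o["position"],q=o["ee_rot"])
cv2.imwrite("pics/w1.png",c["color"][...,::-1]); print(o["position"],go([.44,-.219,.17],-9.6,o)); print(c["tool_from_camera"].round(3))
E
```

```text
[ 0.43926778 -0.21019386  0.17031304] (array([-0.0022, -0.0086,  0.0003]), array([ 0.0003, -0.0009, -0.0003]))
[[-0.    -0.962 -0.274  0.07 ]
 [ 1.    -0.     0.001 -0.001]
 [-0.001 -0.274  0.962 -0.132]
 [ 0.     0.     0.     1.   ]]
```

View pics/w1.png

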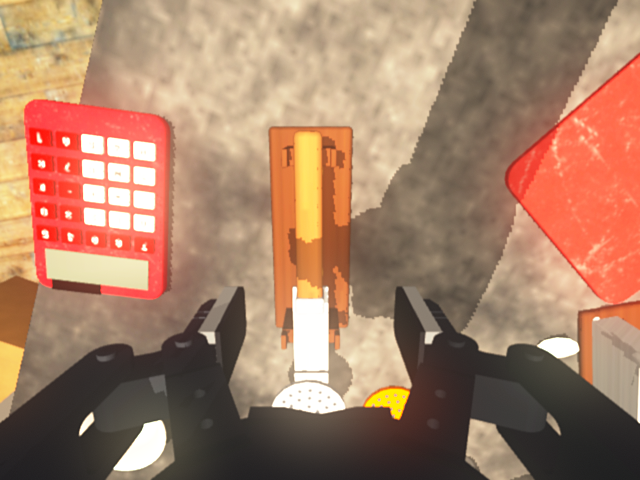

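The handle runs from about (308,131) to (308,290) with the blade below it, down to the disc at (308,395). The lifter looks parallel to the tool. I'll measure it here.

```bash
python3 - <<'E'
from h import *
c=dict(np.load("w1.npz")); M=c["tool_from_camera"]; R=Ro.from_quat(c["q"]).as_matrix()
Rc=R@M[:3,:3]; t=R@M[:3,3]+c["pos"]; c["R"]=Rc.T; c["t"]=-Rc.T@t
W=cloud(c); H=W[...,2]; m=np.zeros(H.shape,bool); m[120:300,285:335]=1
a=m&(H>.06)&(H<.075); P=W[a]; print("handle top z",np.median(P[:,2]),cv2.minAreaRect(P[:,:2].astype(np.float32)))
hsv=cv2.cvtColor(c["color"],cv2.COLOR_RGB2HSV)
# per-row edges of the raised handle
v,u=np.nonzero(a); Q=ray(c,u.astype(float),v.astype(float),.067); print(cv2.minAreaRect(Q[:,:2].astype(np.float32)))
wh=(hsv[...,1]<40)&(hsv[...,2]>170)
v,u=np.nonzero(wh[300:365,285:335]);B=ray(c,u+285.,v+300.,.049); print("blade",cv2.minAreaRect(B[:,:2].astype(np.float32)),B.mean(0), np.nanmedian(H[310:360,300:320]))
v,u=np.nonzero(wh[375:405,260:355]);B=ray(c,u+260.,v+375.,.054);print("disc y extent rows",B[:,:2].min(0),B[:,:2].max(0))
print("row edges disc/lip", [ray(c,308.,float(r),.054)[:2].round(4) for r in (131,288,372,381)])
print([np.nanmean(H[r,300:316]).round(4) for r in range(364,400,3)])
# brown foot
br=(hsv[...,0]<14)&(hsv[...,1]>110)&(H<.02)&(H>.003); br[:, :265]=0;br[:,360:]=0; v,u=np.nonzero(br[:330]); F=ray(c,u*1.,v*1.,.008); print("foot",cv2.minAreaRect(F[:,:2].astype(np.float32)))
E
```

```text
handle top z 0.0668176038729624 ((0.4251343309879303, -0.21580719947814941), (0.019417881965637207, 0.11154283583164215), 80.39933776855469)
((0.4248844087123871, -0.21561245620250702), (0.019091462716460228, 0.11102327704429626), 80.36157989501953)
blade ((0.5156102776527405, -0.23082125186920166), (0.025538617745041847, 0.05418580397963524), 80.42623901367188) [ 0.51503196 -0.23065207  0.049     ] 0.04922339322492311
disc y extent rows [ 0.54634309 -0.26989909] [ 0.57893057 -0.21496498]
row edges disc/lip [array([ 0.3708, -0.2066]), array([ 0.4771, -0.2255]), array([ 0.5455, -0.2377]), array([ 0.5534, -0.2391])]
[np.float64(0.049), np.float64(0.0494), np.float64(0.0505), np.float64(0.054), np.float64(0.0539), np.float64(0.0498), np.float64(0.0534), np.float64(0.054), np.float64(0.0542), np.float64(0.0543), np.float64(0.0541), np.float64(0.0542)]
foot ((0.45068123936653137, -0.21986767649650574), (0.06336912512779236, 0.16842468082904816), 80.40325927734375)
```

```bash
python3 -c "
from h import *
print(go([.443,-.2185,.047],-9.6),get_obs()['position'])"
```

```text
(array([-0.0049, -0.0083,  0.1235]), array([ 0.0005, -0.0005,  0.0012])) [ 0.43954617 -0.20958438  0.17046031]
```

Call:
move_arm(plan=[{"delta_pos":[-0.0067,-0.0111,0.0667],"turn":[0,0,0],"fingers":0.3},{"delta_pos":[-0.0067,-0.0111,0.12],"turn":[0,0,0],"fingers":0.4},{"delta_pos":[-0.0067,-0.0111,0.1507],"turn":[0,0,0],"fingers":0.4},{"delta_pos":[-0.0067,-0.0111,0.1647],"turn":[0,0,0],"fingers":0.5},{"delta_pos":[-0.0067,-0.0111,0.1647],"turn":[0,0,0],"fingers":0.5}], force=25)

```text
clock: 2.78
position: [0.4431, -0.219, 0.0472]
ee_rot: [0.083, 0.997, 0.0, -0.0]
ft_force: [-0.1, -0.1, 0.1]
grip_width: 0.505
grasp_force: 0.0
```

```bash
python3 -c "
from h import *
o=get_obs();print(go([.443,-.2185,.047],-9.6),o['position'],o['ft_force'])"
```

```text
(array([0.0002, 0.0004, 0.0002]), array([ 0.0004, -0.0004,  0.001 ])) [ 0.44314314 -0.21897864  0.04715934] [-0.14579257 -0.08860661  0.09083426]
```

Close gently, then firm the grip.

Call:
move_arm(plan=[{"delta_pos":[0,0,0],"turn":[0,0,0],"fingers":0.65},{"delta_pos":[0,0,0],"turn":[0,0,0],"fingers":0.72},{"delta_pos":[0,0,0],"turn":[0,0,0],"fingers":0.76},{"delta_pos":[0,0,0],"turn":[0,0,0],"fingers":0.79},{"delta_pos":[0,0,0],"turn":[0,0,0],"fingers":0.82},{"delta_pos":[0,0,0],"turn":[0,0,0],"fingers":0.85},{"delta_pos":[0,0,0],"turn":[0,0,0],"fingers":1.0},{"delta_pos":[0,0,0],"turn":[0,0,0],"fingers":1.0}], force=25)

```text
clock: 3.78
position: [0.4436, -0.2191, 0.0477]
ee_rot: [0.083, 0.997, 0.001, 0.0]
ft_force: [-0.8, 5.1, 7.2]
grip_width: 0.205
grasp_force: 24.3
```

Call:
move_arm(plan=[{"delta_pos":[0,0,0],"turn":[0,0,0],"fingers":1.0},{"delta_pos":[0,0,0],"turn":[0,0,0],"fingers":1.0}], force=80)

```text
clock: 4.03
position: [0.4436, -0.2192, 0.0478]
ee_rot: [0.083, 0.997, 0.001, 0.0]
ft_force: [-2.2, 5.2, 10.8]
grip_width: 0.197
grasp_force: 77.9
```

In the tool's units: -0.045 m / 0.75 = -0.06, -0.001 m / 0.75 = -0.0013.

Call:
move_arm(plan=[{"delta_pos":[0,0,-0.0013],"turn":[0,0,0],"fingers":1.0},{"delta_pos":[0,0,-0.004],"turn":[0,0,0],"fingers":1.0},{"delta_pos":[0,0,-0.008],"turn":[0,0,0],"fingers":1.0},{"delta_pos":[0,0,-0.0133],"turn":[0,0,0],"fingers":1.0},{"delta_pos":[0,0,-0.02],"turn":[0,0,0],"fingers":1.0},{"delta_pos":[0,0,-0.028],"turn":[0,0,0],"fingers":1.0},{"delta_pos":[0,0,-0.036],"turn":[0,0,0],"fingers":1.0},{"delta_pos":[0,0,-0.044],"turn":[0,0,0],"fingers":1.0},{"delta_pos":[0,0,-0.0507],"turn":[0,0,0],"fingers":1.0},{"delta_pos":[0,0,-0.056],"turn":[0,0,0],"fingers":1.0},{"delta_pos":[0,0,-0.0587],"turn":[0,0,0],"fingers":1.0},{"delta_pos":[0,0,-0.06],"turn":[0,0,0],"fingers":1.0}])

```text
clock: 5.52
position: [0.4429, -0.2197, 0.0921]
ee_rot: [0.084, 0.996, 0.0, -0.0]
ft_force: [-0.3, 0.4, -4.6]
grip_width: 0.201
grasp_force: 78.0
```

```bash
python3 - <<'E'
from h import *
o=get_obs(); c=camera("scene"); T=camera("top"); np.savez("s2.npz",**c); np.savez("t2.npz",**T); print(o["position"],o["ft_force"],o["torque"])
a=cv2.resize(c["color"][220:360,230:390],(400,350),interpolation=cv2.INTER_CUBIC)
b=cv2.resize(T["color"][200:375,290:440],(300,350),interpolation=cv2.INTER_CUBIC)
cv2.imwrite("pics/l2.png",np.hstack([a,b])[...,::-1])
W=cloud(T); hsv=cv2.cvtColor(T["color"],cv2.COLOR_RGB2HSV); H=W[...,2]
m=(H>.07)&(H<.115)&(hsv[...,1]<50)&(hsv[...,2]>150); m[:,:330]=0; m[:,400:]=0; m[:200]=0;m[300:]=0
P=W[m]; A=np.c_[P[:,:2],np.ones(len(P))]; print(len(P),np.linalg.lstsq(A,P[:,2],rcond=None)[0],P.mean(0))
P=W[m&(W[...,0]>.555)];A=np.c_[P[:,:2],np.ones(len(P))];print("disc plane",np.linalg.lstsq(A,P[:,2],rcond=None)[0],P.mean(0),cv2.minEnclosingCircle(P[:,:2].astype(np.float32)))
E
```

```text
[ 0.44291815 -0.21973231  0.09214739] [-0.27854572  0.44740986 -4.61984703] [ 0.0656588   0.24357621 -0.0059024 ]
1059 [ 0.04427105 -0.01239649  0.06892659] [ 0.57716659 -0.24596057  0.09752741]
disc plane [-0.00484294 -0.00490612  0.09971891] [ 0.58347457 -0.24721056  0.09810602] ((0.5828667283058167, -0.24537797272205353), 0.03192541375756264)
```

View pics/l2.png

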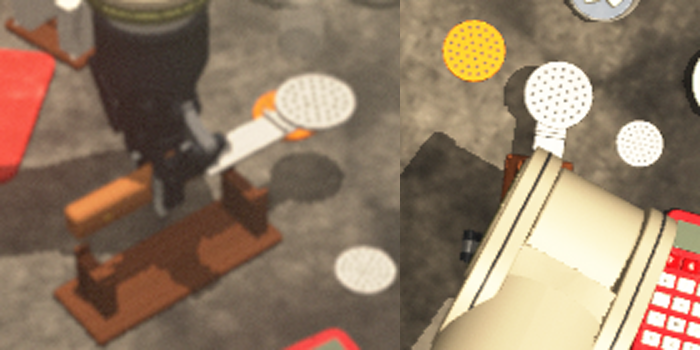

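The disc is lifted and level (plane slope about 0.3°), with its top at z=98 mm. Next I'll plan a smooth carry.

```bash
cat >> h.py <<'E'
def mj(pos,yaw,n=11):
    d,t=go(pos,yaw); s=np.arange(1,n+1)/n; s=10*s**3-15*s**4+6*s**5
    for k in s: print((d*k).round(4).tolist(), (t*k).round(3).tolist())
E
python3 -c "
from h import *
mj([.432,-.130,.1],-5.7)"
```

```text
[0.0002, 0.0006, -0.0001] [0.0, -0.0, -0.0]
[0.0012, 0.0039, -0.0004] [0.0, -0.0, -0.003]
[0.0033, 0.0112, -0.001] [0.0, -0.0, -0.009]
[0.0066, 0.0223, -0.002] [0.0, -0.0, -0.018]
[0.0107, 0.036, -0.0033] [0.0, -0.0, -0.028]
[0.015, 0.0507, -0.0046] [0.0, -0.0, -0.04]
[0.0191, 0.0644, -0.0059] [0.0, -0.0, -0.051]
[0.0224, 0.0755, -0.0069] [0.0, -0.0, -0.059]
[0.0245, 0.0828, -0.0075] [0.0, -0.0, -0.065]
[0.0255, 0.0861, -0.0078] [0.0, -0.0, -0.068]
[0.0257, 0.0867, -0.0079] [0.0, -0.0, -0.068]
```

In the tool's units: 0.0867 m / 0.75 = 0.1156, 0.0861 m / 0.75 = 0.1148, -0.068 rad / 6.2832 = -0.0108.

Call:
move_arm(plan=[{"delta_pos":[0.0003,0.0008,0],"turn":[0,0,0],"fingers":1},{"delta_pos":[0.0016,0.0053,-0.0005],"turn":[0,0,-0.0005],"fingers":1},{"delta_pos":[0.0044,0.0149,-0.0013],"turn":[0,0,-0.0014],"fingers":1},{"delta_pos":[0.0088,0.0297,-0.0027],"turn":[0,0,-0.0029],"fingers":1},{"delta_pos":[0.0143,0.048,-0.0044],"turn":[0,0,-0.0045],"fingers":1},{"delta_pos":[0.02,0.0676,-0.0061],"turn":[0,0,-0.0064],"fingers":1},{"delta_pos":[0.0255,0.0859,-0.0079],"turn":[0,0,-0.0081],"fingers":1},{"delta_pos":[0.0299,0.1007,-0.0092],"turn":[0,0,-0.0094],"fingers":1},{"delta_pos":[0.0327,0.1104,-0.01],"turn":[0,0,-0.0103],"fingers":1},{"delta_pos":[0.034,0.1148,-0.0104],"turn":[0,0,-0.0108],"fingers":1},{"delta_pos":[0.0343,0.1156,-0.0107],"turn":[0,0,-0.0108],"fingers":1}])

```text
clock: 7.0
position: [0.4321, -0.13, 0.1001]
ee_rot: [0.05, 0.999, 0.0, 0.0]
ft_force: [0.6, 0.2, -3.8]
grip_width: 0.199
grasp_force: 78.1
```

```bash
python3 -c "
from h import *
mj([.42,-.043,.1],-1.9)"
```

```text
[0.0001, 0.0006, 0.0] [0.0, 0.0, -0.0]
[0.0009, 0.0038, 0.0] [0.0, 0.0, -0.003]
[0.0027, 0.011, 0.0] [0.0, 0.0, -0.009]
[0.0053, 0.0219, 0.0] [0.0, 0.0, -0.017]
[0.0086, 0.0355, 0.0] [0.0, 0.0, -0.028]
[0.0121, 0.0499, 0.0001] [0.0, 0.0, -0.039]
[0.0154, 0.0635, 0.0001] [0.0, 0.0, -0.05]
[0.018, 0.0744, 0.0001] [0.0, 0.0, -0.058]
[0.0198, 0.0816, 0.0001] [0.0, 0.0, -0.064]
[0.0206, 0.0848, 0.0001] [0.0, 0.0, -0.066]
[0.0207, 0.0854, 0.0001] [0.0, 0.0, -0.067]
```

In the tool's units: 0.0854 m / 0.75 = 0.1139, 0.0848 m / 0.75 = 0.1131, -0.067 rad / 6.2832 = -0.0107.

Call:
move_arm(plan=[{"delta_pos":[0.0003,0.0008,0],"turn":[0,0,0],"fingers":1},{"delta_pos":[0.0012,0.0051,0],"turn":[0,0,-0.0005],"fingers":1},{"delta_pos":[0.0036,0.0147,0],"turn":[0,0,-0.0014],"fingers":1},{"delta_pos":[0.0071,0.0292,0],"turn":[0,0,-0.0027],"fingers":1},{"delta_pos":[0.0115,0.0473,0],"turn":[0,0,-0.0045],"fingers":1},{"delta_pos":[0.0161,0.0667,0],"turn":[0,0,-0.0062],"fingers":1},{"delta_pos":[0.0205,0.0847,0],"turn":[0,0,-0.008],"fingers":1},{"delta_pos":[0.024,0.0992,0],"turn":[0,0,-0.0092],"fingers":1},{"delta_pos":[0.0264,0.1088,0],"turn":[0,0,-0.0102],"fingers":1},{"delta_pos":[0.0275,0.1131,0],"turn":[0,0,-0.0105],"fingers":1},{"delta_pos":[0.0276,0.1139,0],"turn":[0,0,-0.0107],"fingers":1}])

```text
clock: 8.38
position: [0.42, -0.043, 0.1001]
ee_rot: [0.016, 1.0, 0.0, -0.0]
ft_force: [-0.1, 0.8, -4.0]
grip_width: 0.196
grasp_force: 78.1
```

```bash
python3 -c "
from h import *
mj([.399,.0375,.1],2.0)"
```

```text
[0.0002, 0.0005, 0.0] [0.0, -0.0, -0.0]
[0.0011, 0.0036, 0.0] [0.0, -0.0, -0.003]
[0.003, 0.0103, 0.0] [0.0, -0.0, -0.009]
[0.0061, 0.0205, 0.0] [0.0, -0.0, -0.017]
[0.0098, 0.0331, 0.0] [0.0, -0.0, -0.028]
[0.0138, 0.0467, 0.0001] [0.0, -0.0, -0.04]
[0.0175, 0.0593, 0.0001] [0.0, -0.0, -0.05]
[0.0206, 0.0695, 0.0001] [0.0, -0.0, -0.059]
[0.0225, 0.0762, 0.0001] [0.0, -0.0, -0.065]
[0.0234, 0.0793, 0.0001] [0.0, -0.0, -0.067]
[0.0236, 0.0798, 0.0001] [0.0, -0.0, -0.068]
```

In the tool's units: 0.0798 m / 0.75 = 0.1064, 0.0793 m / 0.75 = 0.1057, -0.068 rad / 6.2832 = -0.0108.

Call:
move_arm(plan=[{"delta_pos":[0.0003,0.0007,0],"turn":[0,0,0],"fingers":1},{"delta_pos":[0.0015,0.0048,0],"turn":[0,0,-0.0005],"fingers":1},{"delta_pos":[0.004,0.0137,0],"turn":[0,0,-0.0014],"fingers":1},{"delta_pos":[0.0081,0.0273,0],"turn":[0,0,-0.0027],"fingers":1},{"delta_pos":[0.0131,0.0441,0],"turn":[0,0,-0.0045],"fingers":1},{"delta_pos":[0.0184,0.0623,0],"turn":[0,0,-0.0064],"fingers":1},{"delta_pos":[0.0233,0.0791,0],"turn":[0,0,-0.008],"fingers":1},{"delta_pos":[0.0275,0.0927,0],"turn":[0,0,-0.0094],"fingers":1},{"delta_pos":[0.03,0.1016,0],"turn":[0,0,-0.0103],"fingers":1},{"delta_pos":[0.0312,0.1057,0],"turn":[0,0,-0.0107],"fingers":1},{"delta_pos":[0.0315,0.1064,0],"turn":[0,0,-0.0108],"fingers":1},{"delta_pos":[0.0315,0.1064,0],"turn":[0,0,-0.0108],"fingers":1}])

```text
clock: 9.88
position: [0.3991, 0.0373, 0.1001]
ee_rot: [-0.017, 1.0, -0.0, 0.0]
ft_force: [-0.5, 0.8, -4.1]
grip_width: 0.195
grasp_force: 78.1
```

```bash
python3 - <<'E'
from h import *
o=get_obs(); print(o["position"],o["ee_rot"].round(4))
T=camera("top");S=camera("scene"); np.savez("t3.npz",**T)
cv2.imwrite("pics/t3.png",np.hstack([cv2.resize(T["color"][190:315,165:290],(440,440),interpolation=cv2.INTER_CUBIC),cv2.resize(S["color"][170:290,200:298],(360,440),interpolation=cv2.INTER_CUBIC)])[...,::-1])
W=cloud(T);H=W[...,2];hsv=cv2.cvtColor(T["color"],cv2.COLOR_RGB2HSV)
m=(H>.099)&(H<.115)&(hsv[...,1]<60)&(hsv[...,2]>140); m[:,:165]=0;m[:,260:]=0;m[:200]=0;m[320:]=0
v,u=np.nonzero(m);P=W[m];print(len(P),P.min(0),P.max(0),P.mean(0))
E
```

```text
[0.39908636 0.03727608 0.10013015] [-0.0173  0.9998 -0.      0.    ]
1247 [0.46470253 0.0082915  0.09900993] [0.5713324  0.0667293  0.11170534] [0.52726283 0.0381191  0.10488722]
```

View pics/t3.png

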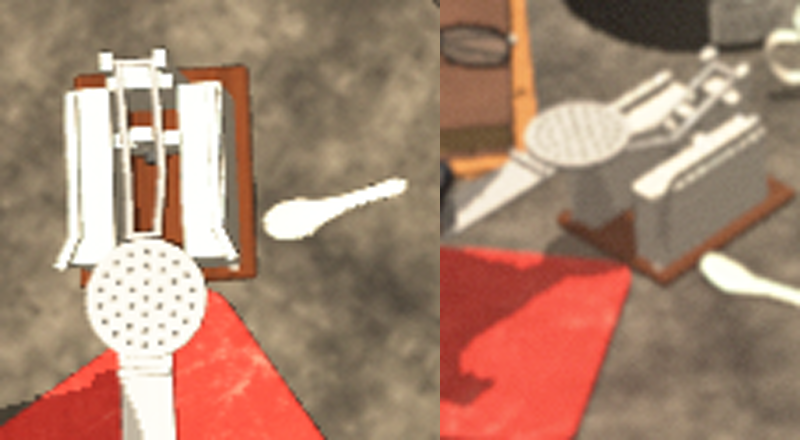

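The top view shows the disc at crop (147,296) just short of the clip nose at (147,240), offset a little to the right of the slot. I'll measure the blade and disc lines.

```bash
python3 - <<'E'
from h import *
T=dict(np.load("t3.npz"));W=cloud(T);H=W[...,2];hsv=cv2.cvtColor(T["color"],cv2.COLOR_RGB2HSV)
a=np.radians(2); X=np.array([np.cos(a),np.sin(a)]);Y=np.array([-np.sin(a),np.cos(a)]); O=np.array([.6111,.0451])
b=(hsv[...,1]<60)&(hsv[...,2]>140); b[:,:165]=0;b[:,260:]=0
m=b&(H>.103)&(H<.115); v,u=np.nonzero(m); P=ray(T,u*1.,v*1.,.107)[:,:2]-O; s=np.c_[P@X,P@Y]
D=s[s[:,0]>-100e-3]
print("disc z",np.median(H[m]),"s x",s[:,0].max(),"y ext",s[:,1].min(),s[:,1].max())
# circle fit on convex hull rim (front 3/4)
h=cv2.convexHull(s[s[:,0]>-.085].astype(np.float32))[:,0]; h=h[h[:,0]>-.08]
A=np.c_[2*h,np.ones(len(h))];k=np.linalg.lstsq(A,(h**2).sum(1),rcond=None)[0];print("circle",k[:2],np.sqrt(k[2]+k[:2]@k[:2]),len(h))
for r in range(295,330,4):
    w=np.nonzero(b[r]&(H[r]>.09)&(H[r]<.112))[0]
    if len(w): Q=ray(T,np.array([w.min()-.5,w.max()+.5]),np.array([r,r]),.101)[:,:2]-O; print(r,(Q@X).round(4),(Q@Y).round(4),(Q@Y).mean().round(4),np.diff(Q@Y).round(4))
E
```

```text
disc z 0.10601932696768952 s x 0.28026074467557455 y ext -0.11004715117998785 0.023662048314041485
circle [0.10809024 0.03464828] 0.17652460922115604 12
295 [-0.1038 -0.1054] [ 0.011  -0.0151] -0.002 [-0.0261]
299 [-0.1108 -0.1123] [ 0.0096 -0.0148] -0.0026 [-0.0243]
303 [-0.1178 -0.1193] [ 0.0098 -0.0145] -0.0024 [-0.0243]
307 [-0.1247 -0.1262] [ 0.0101 -0.0143] -0.0021 [-0.0243]
311 [-0.1316 -0.1332] [ 0.0103 -0.0157] -0.0027 [-0.026]
315 [-0.1385 -0.1401] [ 0.0106 -0.0154] -0.0024 [-0.026]
319 [-0.1455 -0.147 ] [ 0.0091 -0.0152] -0.0031 [-0.0242]
323 [-0.1524 -0.1539] [ 0.0093 -0.0149] -0.0028 [-0.0242]
327 [-0.1593 -0.1607] [ 0.0096 -0.0146] -0.0025 [-0.0242]
```

```bash
python3 - <<'E'
from h import *
T=dict(np.load("t3.npz"));W=cloud(T);H=W[...,2]
a=np.radians(2); X=np.array([np.cos(a),np.sin(a)]);Y=np.array([-np.sin(a),np.cos(a)]); O=np.array([.6111,.0451])
m=np.zeros(H.shape,bool);m[252:293,185:228]=1
m&=(H>.1)
v,u=np.nonzero(m);P=ray(T,u*1.,v*1.,.106)[:,:2]-O; s=np.c_[P@X,P@Y]
print("disc",cv2.minEnclosingCircle(s.astype(np.float32)),s.min(0),s.max(0))
h=cv2.convexHull(s.astype(np.float32))[:,0];h=h[h[:,0]>-.09]
A=np.c_[2*h,np.ones(len(h))];k=np.linalg.lstsq(A,(h**2).sum(1),rcond=None)[0];print("circle",k[:2],np.sqrt(k[2]+k[:2]@k[:2]),len(h))
# stand guides and clip in stand frame
for lo,hi in((.056,.063),(.066,.074)):
    m[:]=0;m[205:256,175:245]=1;q=W[m&(H>lo)&(H<hi)][:,:2]-O;s=np.c_[q@X,q@Y];s=s[abs(s[:,0])<.025]
    y=np.sort(s[:,1]);print(lo,np.percentile(y[y<0],[2,50,98]).round(4),np.percentile(y[y>0],[2,50,98]).round(4))
E
```

```text
disc ((-0.0708308070898056, -0.004772183019667864), 0.03144598379731178) [-0.10045431 -0.03414292] [-0.04003455  0.02386854]
circle [-0.06903229 -0.00508976] 0.02946382710091404 28
0.056 [-0.0392 -0.025  -0.0117] [0.011  0.026  0.0351]
0.066 [-0.0383 -0.0336 -0.0014] [0.0016 0.0347 0.0397]
```

In the tool's units: 0.039 m / 0.75 = 0.052, 0.003 m / 0.75 = 0.004.

Call:
move_arm(plan=[{"delta_pos":[0.0004,0.0007,0.0007],"turn":[0,0,0],"fingers":1},{"delta_pos":[0.0013,0.002,0.0027],"turn":[0,0,0],"fingers":1},{"delta_pos":[0.0027,0.004,0.0067],"turn":[0,0,0],"fingers":1},{"delta_pos":[0.004,0.0053,0.012],"turn":[0,0,0],"fingers":1},{"delta_pos":[0.004,0.0056,0.0187],"turn":[0,0,0],"fingers":1},{"delta_pos":[0.004,0.0056,0.0267],"turn":[0,0,0],"fingers":1},{"delta_pos":[0.004,0.0056,0.0347],"turn":[0,0,0],"fingers":1},{"delta_pos":[0.004,0.0056,0.0413],"turn":[0,0,0],"fingers":1},{"delta_pos":[0.004,0.0056,0.0467],"turn":[0,0,0],"fingers":1},{"delta_pos":[0.004,0.0056,0.05],"turn":[0,0,0],"fingers":1},{"delta_pos":[0.004,0.0056,0.052],"turn":[0,0,0],"fingers":1},{"delta_pos":[0.004,0.0056,0.052],"turn":[0,0,0],"fingers":1}])

```text
clock: 11.48
position: [0.3959, 0.0417, 0.0611]
ee_rot: [-0.018, 1.0, 0.0, 0.0]
ft_force: [0.6, -0.3, -3.7]
grip_width: 0.198
grasp_force: 78.1
```

```bash
cat > look.py <<'E'
from h import *
import sys
o=get_obs(); print(o["position"].round(4),o["ee_rot"].round(4),o["ft_force"].round(2),o["torque"].round(3),round(o["clock"],2))
T=camera("top"); W=cloud(T);H=W[...,2]; zt=float(sys.argv[1])
a=np.radians(2); X=np.array([np.cos(a),np.sin(a)]);Y=np.array([-np.sin(a),np.cos(a)]); O=np.array([.6111,.0451])
P=W-np.r_[O,0]; sx=P[...,:2]@X; sy=P[...,:2]@Y
m=(abs(H-zt)<.0025)&(sx<-.035)&(sx>-.115)&(abs(sy)<.04); s=np.c_[sx[m],sy[m]]
print("disc z",np.median(H[m]),cv2.minEnclosingCircle(s.astype(np.float32)),s.min(0),s.max(0))
E
python3 look.py .067
```

```text
[0.3959 0.0417 0.0611] [-0.0176  0.9998  0.      0.    ] [ 0.62 -0.31 -3.72] [-0.066  0.234  0.047] 11.47
disc z 0.06701304178684842 ((-0.06524678319692612, -0.00030023965518921614), 0.048047758638858795) [-0.1131667  -0.03980185] [-0.03611927  0.03975984]
```

In the tool's units: -0.025 m / 0.75 = -0.0333, -0.0247 m / 0.75 = -0.0329.

Call:
move_arm(plan=[{"delta_pos":[-0.0004,0,0],"turn":[0,0,0],"fingers":1},{"delta_pos":[-0.002,0,0],"turn":[0,0,0],"fingers":1},{"delta_pos":[-0.0047,0,0],"turn":[0,0,0],"fingers":1},{"delta_pos":[-0.0087,0,0],"turn":[0,0,0],"fingers":1},{"delta_pos":[-0.0133,0,0],"turn":[0,0,0],"fingers":1},{"delta_pos":[-0.0187,0,0],"turn":[0,0,0],"fingers":1},{"delta_pos":[-0.024,0,0],"turn":[0,0,0],"fingers":1},{"delta_pos":[-0.028,0,0],"turn":[0,0,0],"fingers":1},{"delta_pos":[-0.0313,0,0],"turn":[0,0,0],"fingers":1},{"delta_pos":[-0.0329,0,0],"turn":[0,0,0],"fingers":1},{"delta_pos":[-0.0333,0,0],"turn":[0,0,0],"fingers":1},{"delta_pos":[-0.0333,0,0],"turn":[0,0,0],"fingers":1}])

```text
clock: 13.02
position: [0.4208, 0.0426, 0.0611]
ee_rot: [-0.018, 1.0, 0.0, -0.0]
ft_force: [-0.4, 0.6, -4.4]
grip_width: 0.197
grasp_force: 78.2
```

```bash
python3 - <<'E'
from h import *
o=get_obs(); print(o["position"].round(4),o["ft_force"].round(2),o["torque"].round(3))
T=camera("top");S=camera("scene")
cv2.imwrite("pics/t4.png",np.hstack([cv2.resize(T["color"][190:315,165:290],(440,440),interpolation=cv2.INTER_CUBIC),cv2.resize(S["color"][170:290,200:298],(360,440),interpolation=cv2.INTER_CUBIC)])[...,::-1])
E
```

```text
[0.4208 0.0426 0.0611] [-0.36  0.57 -4.41] [0.07  0.211 0.021]
```

View pics/t4.png

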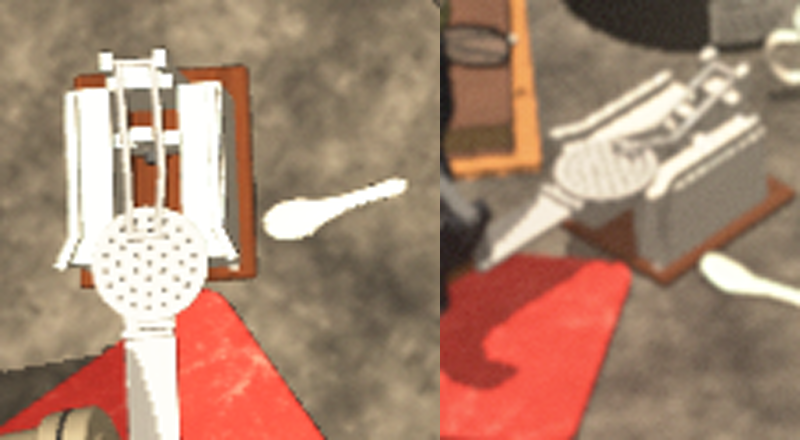

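The disc has its front under the clip nose and is centred between the guides (disc centre about (150,265)). There's no contact force yet, so I continue slowly.

In the tool's units: -0.014 m / 0.75 = -0.0187, -0.0137 m / 0.75 = -0.0183.

Call:
move_arm(plan=[{"delta_pos":[-0.0007,0,0.0003],"turn":[0,0,0],"fingers":1},{"delta_pos":[-0.002,0,0.0005],"turn":[0,0,0],"fingers":1},{"delta_pos":[-0.004,0,0.0008],"turn":[0,0,0],"fingers":1},{"delta_pos":[-0.0067,0,0.0011],"turn":[0,0,0],"fingers":1},{"delta_pos":[-0.0093,0,0.0013],"turn":[0,0,0],"fingers":1},{"delta_pos":[-0.012,0,0.0013],"turn":[0,0,0],"fingers":1},{"delta_pos":[-0.0147,0,0.0013],"turn":[0,0,0],"fingers":1},{"delta_pos":[-0.0167,0,0.0013],"turn":[0,0,0],"fingers":1},{"delta_pos":[-0.0183,0,0.0013],"turn":[0,0,0],"fingers":1},{"delta_pos":[-0.0187,0,0.0013],"turn":[0,0,0],"fingers":1}])

```text
clock: 14.38
position: [0.4347, 0.043, 0.06]
ee_rot: [-0.018, 1.0, 0.0, -0.0]
ft_force: [-2.1, 0.6, -5.5]
grip_width: 0.193
grasp_force: 78.1
```

In the tool's units: -0.005 m / 0.75 = -0.0067, -0.0045 m / 0.75 = -0.006.

Call:
move_arm(plan=[{"delta_pos":[-0.0007,0,0],"turn":[0,0,0],"fingers":1},{"delta_pos":[-0.002,0,0],"turn":[0,0,0],"fingers":1},{"delta_pos":[-0.0033,0,0],"turn":[0,0,0],"fingers":1},{"delta_pos":[-0.0047,0,0],"turn":[0,0,0],"fingers":1},{"delta_pos":[-0.006,0,0],"turn":[0,0,0],"fingers":1},{"delta_pos":[-0.0067,0,0],"turn":[0,0,0],"fingers":1},{"delta_pos":[-0.0067,0,0],"turn":[0,0,0],"fingers":1}])

```text
clock: 15.25
position: [0.4398, 0.0432, 0.0601]
ee_rot: [-0.018, 1.0, 0.0, -0.0]
ft_force: [-2.9, -0.0, -5.2]
grip_width: 0.196
grasp_force: 78.1
```

In the tool's units: -0.006 m / 0.75 = -0.008, -0.005 m / 0.75 = -0.0067.

Call:
move_arm(plan=[{"delta_pos":[-0.0013,0,0],"turn":[0,0,0],"fingers":1},{"delta_pos":[-0.0027,0,0],"turn":[0,0,0],"fingers":1},{"delta_pos":[-0.004,0,0],"turn":[0,0,0],"fingers":1},{"delta_pos":[-0.0053,0,0],"turn":[0,0,0],"fingers":1},{"delta_pos":[-0.0067,0,0],"turn":[0,0,0],"fingers":1},{"delta_pos":[-0.008,0,0],"turn":[0,0,0],"fingers":1},{"delta_pos":[-0.008,0,0],"turn":[0,0,0],"fingers":1}])

```text
clock: 16.12
position: [0.4463, 0.0435, 0.0603]
ee_rot: [-0.018, 1.0, 0.0, 0.0]
ft_force: [-0.3, 0.3, -5.0]
grip_width: 0.196
grasp_force: 78.1
```

```bash
cat > look2.py <<'E'
from h import *
import sys
o=get_obs(); print(o["position"].round(4),o["ft_force"].round(2),o["torque"].round(3),round(o["clock"],2))
T=camera("top");S=camera("scene")
cv2.imwrite(sys.argv[1],np.hstack([cv2.resize(T["color"][190:290,165:265],(440,440),interpolation=cv2.INTER_CUBIC),cv2.resize(S["color"][170:260,225:305],(360,440),interpolation=cv2.INTER_CUBIC)])[...,::-1])
W=cloud(T);H=W[...,2]; a=np.radians(2); X=np.array([np.cos(a),np.sin(a)]); sx=(W[...,:2]-[.6111,.0451])@X
m=np.zeros(H.shape,bool); m[200:300,192:222]=1
for x in np.arange(-.08,.06,.005):
    q=m&(abs(sx-x)<.0025); print(round(x*1e3),np.nanpercentile(H[q],[10,50,90]).round(3) if q.any() else None)
E
python3 look2.py pics/t5.png
```

```text
[0.4463 0.0435 0.0603] [-0.34  0.28 -5.05] [-0.001  0.437  0.033] 16.12
-80 [-0.001  0.058  0.062]
-75 [-0.001  0.012  0.063]
-70 [-0.001  0.012  0.063]
-65 [0.001 0.058 0.062]
-60 [-0.001  0.058  0.066]
-55 [-0.002  0.06   0.067]
-50 [0.002 0.062 0.068]
-45 [0.007 0.064 0.068]
-40 [0.063 0.066 0.069]
-35 [0.063 0.066 0.083]
-30 [0.063 0.067 0.081]
-25 [0.063 0.066 0.079]
-20 [0.063 0.066 0.076]
-15 [0.062 0.066 0.074]
-10 [0.063 0.065 0.072]
-5 [0.06  0.065 0.069]
0 [0.057 0.064 0.069]
5 [0.057 0.062 0.071]
10 [0.011 0.059 0.072]
15 [0.009 0.056 0.072]
20 [0.053 0.061 0.075]
25 [0.055 0.062 0.077]
30 [0.05  0.061 0.076]
35 [0.008 0.059 0.077]
40 [0.006 0.057 0.077]
45 [0.015 0.059 0.075]
50 [0.069 0.075 0.087]
55 [0.063 0.082 0.089]
60 [0.006 0.011 0.089]
```

View pics/t5.png

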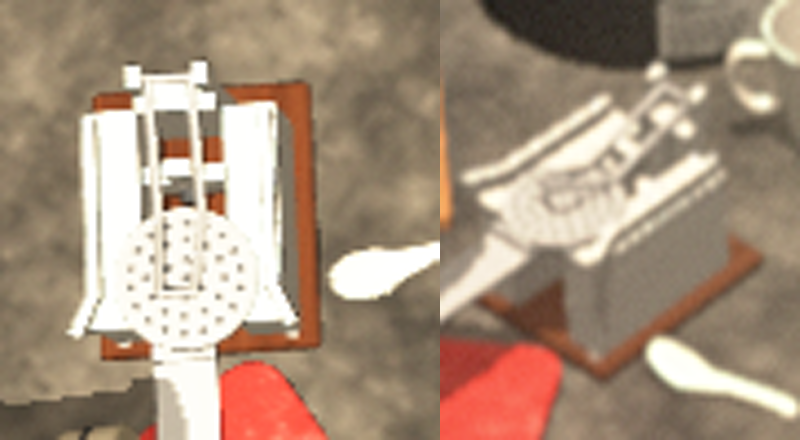

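The clip has ridden up over the disc (nose raised). The disc front is at about (190,207) and the stop bar's front edge at about (185,185), so roughly 7 mm remain. I'll lower slightly onto the rails and go on in small steps.

In the tool's units: -0.003 m / 0.75 = -0.004, -0.0025 m / 0.75 = -0.0033.

Call:
move_arm(plan=[{"delta_pos":[-0.0007,0,0.0007],"turn":[0,0,0],"fingers":1},{"delta_pos":[-0.0013,0,0.0013],"turn":[0,0,0],"fingers":1},{"delta_pos":[-0.002,0,0.0013],"turn":[0,0,0],"fingers":1},{"delta_pos":[-0.0027,0,0.0013],"turn":[0,0,0],"fingers":1},{"delta_pos":[-0.0033,0,0.0013],"turn":[0,0,0],"fingers":1},{"delta_pos":[-0.004,0,0.0013],"turn":[0,0,0],"fingers":1}])

```text
clock: 16.98
position: [0.4489, 0.0435, 0.0592]
ee_rot: [-0.018, 1.0, 0.0, 0.0]
ft_force: [-3.0, -0.1, -3.5]
grip_width: 0.198
grasp_force: 78.3
```

Call:
move_arm(plan=[{"delta_pos":[-0.0007,0,0],"turn":[0,0,0],"fingers":1},{"delta_pos":[-0.0013,0,0],"turn":[0,0,0],"fingers":1},{"delta_pos":[-0.002,0,0],"turn":[0,0,0],"fingers":1}])

```text
clock: 17.35
position: [0.4504, 0.0436, 0.0591]
ee_rot: [-0.018, 1.0, 0.0, 0.0]
ft_force: [-2.6, -0.4, -3.7]
grip_width: 0.196
grasp_force: 78.3
```

In the tool's units: -0.001 m / 0.75 = -0.0013, -0.0005 m / 0.75 = -0.0007.

Call:
move_arm(plan=[{"delta_pos":[-0.0007,0,0],"turn":[0,0,0],"fingers":1},{"delta_pos":[-0.0013,0,0],"turn":[0,0,0],"fingers":1}])

```text
clock: 17.6
position: [0.4514, 0.0436, 0.0591]
ee_rot: [-0.018, 1.0, 0.0, 0.0]
ft_force: [-3.1, -0.4, -3.0]
grip_width: 0.197
grasp_force: 78.3
```

In the tool's units: -0.001 m / 0.75 = -0.0013, -0.0005 m / 0.75 = -0.0007.

Call:
move_arm(plan=[{"delta_pos":[-0.0007,0,0],"turn":[0,0,0],"fingers":1},{"delta_pos":[-0.0013,0,0],"turn":[0,0,0],"fingers":1}])

```text
clock: 17.85
position: [0.4524, 0.0437, 0.0592]
ee_rot: [-0.018, 1.0, 0.0, 0.0]
ft_force: [-2.2, -0.2, -3.2]
grip_width: 0.196
grasp_force: 78.3
```

In the tool's units: -0.0005 m / 0.75 = -0.0007.

Call:
move_arm(plan=[{"delta_pos":[-0.0007,0,0],"turn":[0,0,0],"fingers":1}])

```text
clock: 17.98
position: [0.4529, 0.0437, 0.0592]
ee_rot: [-0.018, 1.0, 0.0, 0.0]
ft_force: [-2.3, -0.4, -3.7]
grip_width: 0.198
grasp_force: 78.3
```

In the tool's units: -0.001 m / 0.75 = -0.0013, -0.0005 m / 0.75 = -0.0007.

Call:
move_arm(plan=[{"delta_pos":[-0.0007,0,0],"turn":[0,0,0],"fingers":1},{"delta_pos":[-0.0013,0,0],"turn":[0,0,0],"fingers":1}])

```text
clock: 18.23
position: [0.4539, 0.0437, 0.0591]
ee_rot: [-0.018, 1.0, 0.0, 0.0]
ft_force: [-3.6, -0.4, -3.7]
grip_width: 0.2
grasp_force: 78.3
```

In the tool's units: -0.0005 m / 0.75 = -0.0007.

Call:
move_arm(plan=[{"delta_pos":[-0.0007,0,0],"turn":[0,0,0],"fingers":1}])

```text
clock: 18.35
position: [0.4544, 0.0438, 0.0591]
ee_rot: [-0.018, 1.0, 0.0, 0.0]
ft_force: [-2.6, -0.0, -2.9]
grip_width: 0.196
grasp_force: 78.3
```

In the tool's units: -0.001 m / 0.75 = -0.0013, -0.0005 m / 0.75 = -0.0007.

Call:
move_arm(plan=[{"delta_pos":[-0.0007,0,0],"turn":[0,0,0],"fingers":1},{"delta_pos":[-0.0013,0,0],"turn":[0,0,0],"fingers":1}])

```text
clock: 18.6
position: [0.4553, 0.0438, 0.0591]
ee_rot: [-0.018, 1.0, 0.0, -0.0]
ft_force: [-3.3, 0.6, -3.5]
grip_width: 0.196
grasp_force: 78.3
```

In the tool's units: -0.0005 m / 0.75 = -0.0007.

Call:
move_arm(plan=[{"delta_pos":[-0.0007,0,0],"turn":[0,0,0],"fingers":1}])

```text
clock: 18.73
position: [0.4559, 0.0438, 0.0591]
ee_rot: [-0.018, 1.0, 0.0, -0.0]
ft_force: [-3.7, 0.3, -2.9]
grip_width: 0.193
grasp_force: 78.3
```

In the tool's units: -0.001 m / 0.75 = -0.0013, -0.0005 m / 0.75 = -0.0007.

Call:
move_arm(plan=[{"delta_pos":[-0.0007,0,0],"turn":[0,0,0],"fingers":1},{"delta_pos":[-0.0013,0,0],"turn":[0,0,0],"fingers":1}])

```text
clock: 18.98
position: [0.4569, 0.0438, 0.0591]
ee_rot: [-0.018, 1.0, 0.0, 0.0]
ft_force: [-3.0, -0.7, -3.8]
grip_width: 0.191
grasp_force: 78.3
```

In the tool's units: -0.0005 m / 0.75 = -0.0007.

Call:
move_arm(plan=[{"delta_pos":[-0.0007,0,0],"turn":[0,0,0],"fingers":1}])

```text
clock: 19.1
position: [0.4574, 0.0439, 0.0591]
ee_rot: [-0.018, 1.0, 0.0, 0.0]
ft_force: [-3.1, -0.2, -2.8]
grip_width: 0.201
grasp_force: 78.3
```

```bash
python3 look2.py pics/t6.png | head -1
```

```text
[0.4574 0.0439 0.0591] [-3.07 -0.23 -2.78] [-0.055  0.649 -0.02 ] 19.1
```

View pics/t6.png

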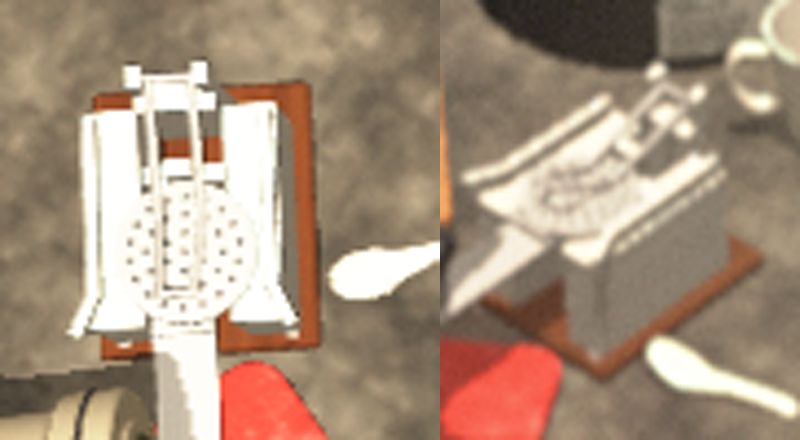

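The disc front (row about 178) is now almost at the stop bar (rows about 160-180). Finer steps from here.

In the tool's units: -0.0005 m / 0.75 = -0.0007.

Call:
move_arm(plan=[{"delta_pos":[-0.0007,0,0],"turn":[0,0,0],"fingers":1}])

```text
clock: 19.32
position: [0.4576, 0.0439, 0.0591]
ee_rot: [-0.018, 1.0, 0.0, -0.0]
ft_force: [-4.8, 0.7, -2.2]
grip_width: 0.197
grasp_force: 78.3
```

In the tool's units: -0.0005 m / 0.75 = -0.0007.

Call:
move_arm(plan=[{"delta_pos":[-0.0007,0,0],"turn":[0,0,0],"fingers":1}])

```text
clock: 19.45
position: [0.4577, 0.0438, 0.0589]
ee_rot: [-0.018, 1.0, -0.0, -0.001]
ft_force: [-7.4, -0.2, -2.0]
grip_width: 0.201
grasp_force: 78.4
```

Call:
move_arm(plan=[{"delta_pos":[-0.0007,0,0],"turn":[0,0,0],"fingers":1}])

```text
clock: 19.58
position: [0.4578, 0.0438, 0.0588]
ee_rot: [-0.018, 1.0, -0.0, -0.001]
ft_force: [-8.4, -0.7, -0.2]
grip_width: 0.196
grasp_force: 78.6
```

The stop is felt: the TCP halted at x=0.4577 and the force is rising. Now I press to about 10 N on the stop and hold.

In the tool's units: -0.001 m / 0.75 = -0.0013, -0.0005 m / 0.75 = -0.0007.

Call:
move_arm(plan=[{"delta_pos":[-0.0007,0,0],"turn":[0,0,0],"fingers":1},{"delta_pos":[-0.0013,0,0],"turn":[0,0,0],"fingers":1},{"delta_pos":[-0.0013,0,0],"turn":[0,0,0],"fingers":1}])

```text
clock: 19.95
position: [0.4579, 0.0439, 0.0585]
ee_rot: [-0.018, 1.0, -0.0, -0.002]
ft_force: [-12.6, -0.8, 1.3]
grip_width: 0.195
grasp_force: 78.9
```

In the tool's units: -0.0001 m / 0.75 = -0.0001.

Call:
move_arm(plan=[{"delta_pos":[-0.0001,0,0],"turn":[0,0,0],"fingers":1},{"delta_pos":[-0.0001,0,0],"turn":[0,0,0],"fingers":1},{"delta_pos":[-0.0001,0,0],"turn":[0,0,0],"fingers":1},{"delta_pos":[-0.0001,0,0],"turn":[0,0,0],"fingers":1},{"delta_pos":[-0.0001,0,0],"turn":[0,0,0],"fingers":1}])

```text
clock: 20.58
position: [0.4579, 0.0438, 0.0585]
ee_rot: [-0.018, 1.0, -0.0, -0.002]
ft_force: [-12.3, -0.3, 1.8]
grip_width: 0.194
grasp_force: 78.9
```

Pressed home. Now I relieve the push and lower the blade.

In the tool's units: 0.015 m / 0.75 = 0.02, 0.014 m / 0.75 = 0.0187.

Call:
move_arm(plan=[{"delta_pos":[0.0011,0,0],"turn":[0,0,0],"fingers":1},{"delta_pos":[0.0021,0,0],"turn":[0,0,0],"fingers":1},{"delta_pos":[0.0027,0,0.0013],"turn":[0,0,0],"fingers":1},{"delta_pos":[0.0029,0,0.0033],"turn":[0,0,0],"fingers":1},{"delta_pos":[0.0032,0,0.006],"turn":[0,0,0],"fingers":1},{"delta_pos":[0.0035,0,0.0093],"turn":[0,0,0],"fingers":1},{"delta_pos":[0.0037,0,0.0127],"turn":[0,0,0],"fingers":1},{"delta_pos":[0.004,0,0.016],"turn":[0,0,0],"fingers":1},{"delta_pos":[0.004,0,0.0187],"turn":[0,0,0],"fingers":1},{"delta_pos":[0.004,0,0.02],"turn":[0,0,0],"fingers":1},{"delta_pos":[0.004,0,0.02],"turn":[0,0,0],"fingers":1}])

```text
clock: 21.95
position: [0.4569, 0.0438, 0.0441]
ee_rot: [-0.018, 1.0, -0.0, -0.0]
ft_force: [0.1, 0.2, -2.9]
grip_width: 0.2
grasp_force: 78.5
```

```bash
python3 look2.py pics/t7.png
```

```text
[0.4569 0.0438 0.0441] [ 0.08  0.18 -2.87] [-0.007  0.018  0.003] 21.95
-80 [0.008 0.044 0.048]
-75 [0.005 0.045 0.048]
-70 [0.003 0.044 0.048]
-65 [-0.     0.01   0.047]
-60 [-0.     0.041  0.047]
-55 [-0.002  0.004  0.046]
-50 [0.002 0.012 0.05 ]
-45 [0.007 0.045 0.062]
-40 [0.038 0.062 0.066]
-35 [0.059 0.065 0.083]
-30 [0.061 0.065 0.081]
-25 [0.062 0.066 0.078]
-20 [0.063 0.066 0.075]
-15 [0.063 0.066 0.074]
-10 [0.063 0.066 0.071]
-5 [0.063 0.066 0.07 ]
0 [0.063 0.065 0.068]
5 [0.061 0.065 0.071]
10 [0.059 0.065 0.07 ]
15 [0.052 0.062 0.073]
20 [0.056 0.061 0.074]
25 [0.056 0.061 0.075]
30 [0.047 0.06  0.077]
35 [0.007 0.059 0.078]
40 [0.007 0.053 0.077]
45 [0.017 0.059 0.075]
50 [0.068 0.074 0.086]
55 [0.055 0.081 0.089]
60 [0.007 0.011 0.088]
```

View pics/t7.png

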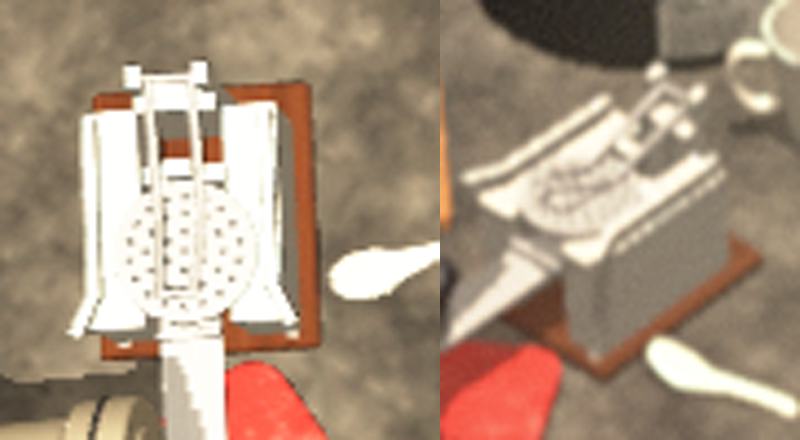

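The disc lies flat on the rails against the stop under the clip, the blade is about 15 mm below it, and the wrist carries only the lifter (2.9 N). Now I draw back.

Call:
move_arm(plan=[{"delta_pos":[0.0013,0,0],"turn":[0,0,0],"fingers":1},{"delta_pos":[0.0053,0,0],"turn":[0,0,0],"fingers":1},{"delta_pos":[0.012,0,0],"turn":[0,0,0],"fingers":1},{"delta_pos":[0.0213,0,0],"turn":[0,0,0],"fingers":1},{"delta_pos":[0.032,0,0],"turn":[0,0,0],"fingers":1},{"delta_pos":[0.044,0,0],"turn":[0,0,0],"fingers":1},{"delta_pos":[0.056,0,0],"turn":[0,0,0],"fingers":1},{"delta_pos":[0.068,0,0],"turn":[0,0,0],"fingers":1},{"delta_pos":[0.0773,0,0],"turn":[0,0,0],"fingers":1},{"delta_pos":[0.0827,0,0],"turn":[0,0,0],"fingers":1},{"delta_pos":[0.0853,0,0],"turn":[0,0,0],"fingers":1},{"delta_pos":[0.0853,0,0],"turn":[0,0,0],"fingers":1}])

```text
clock: 23.55
position: [0.3931, 0.0416, 0.0442]
ee_rot: [-0.018, 1.0, 0.0, 0.0]
ft_force: [-0.1, -0.3, -2.7]
grip_width: 0.199
grasp_force: 78.5
```

```bash
python3 - <<'E'
from h import *
o=get_obs();print(o["position"],o["ft_force"].round(1))
T=camera("top");W=cloud(T);H=W[...,2]; a=np.radians(2); X=np.array([np.cos(a),np.sin(a)]);Y=np.array([-X[1],X[0]]);P=W[...,:2]-[.6111,.0451]; sx=P@X; sy=P@Y
m=(abs(sy)<.012)&(sx<-.03)&(sx>-.15)
for x in np.arange(-.09,-.03,.004): q=m&(abs(sx-x)<.002); print(round(x*1e3),np.nanpercentile(H[q],[10,50,90]).round(3) if q.any() else None)
mj([.41,-.02,.105],-1)
E
```

```text
[0.39307887 0.04160997 0.04419008] [-0.1 -0.3 -2.7]
-90 [0.008 0.044 0.047]
-86 [0.007 0.045 0.047]
-82 [0.007 0.045 0.048]
-78 [0.008 0.045 0.048]
-74 [0.008 0.044 0.048]
-70 [0.007 0.045 0.048]
-66 [0.008 0.045 0.048]
-62 [0.008 0.045 0.048]
-58 [0.006 0.045 0.049]
-54 [0.003 0.045 0.047]
-50 [0.    0.006 0.034]
-46 [0.007 0.008 0.01 ]
-42 [0.006 0.036 0.066]
-38 [0.006 0.064 0.067]
-34 [0.062 0.072 0.084]
[-0.0001, -0.0004, -0.0004] [0.0, 0.0, 0.0]
[-0.0007, -0.0028, -0.0027] [0.0, 0.0, 0.002]
[-0.0019, -0.008, -0.0078] [0.0, 0.0, 0.007]
[-0.0038, -0.0159, -0.0156] [0.0, 0.0, 0.014]
[-0.0061, -0.0258, -0.0252] [0.0, 0.0, 0.022]
[-0.0086, -0.0363, -0.0356] [0.0, 0.0, 0.031]
[-0.0109, -0.0462, -0.0452] [0.0, 0.0, 0.039]
[-0.0128, -0.0541, -0.053] [0.0, 0.0, 0.046]
[-0.014, -0.0593, -0.0581] [0.0, 0.0, 0.05]
[-0.0146, -0.0617, -0.0604] [0.0, 0.0, 0.052]
[-0.0147, -0.0621, -0.0608] [0.0, 0.0, 0.053]
```

In the tool's units: -0.062 m / 0.75 = -0.0827, -0.053 m / 0.75 = -0.0707, 0.053 rad / 6.2832 = 0.0084.

Call:
move_arm(plan=[{"delta_pos":[0,0,-0.0053],"turn":[0,0,0],"fingers":1},{"delta_pos":[0,0,-0.0187],"turn":[0,0,0],"fingers":1},{"delta_pos":[0,0,-0.0373],"turn":[0,0,0],"fingers":1},{"delta_pos":[0,0,-0.056],"turn":[0,0,0],"fingers":1},{"delta_pos":[0,0,-0.0707],"turn":[0,0,0],"fingers":1},{"delta_pos":[-0.0013,-0.0053,-0.0773],"turn":[0,0,0.0005],"fingers":1},{"delta_pos":[-0.004,-0.0187,-0.08],"turn":[0,0,0.0018],"fingers":1},{"delta_pos":[-0.0093,-0.04,-0.0813],"turn":[0,0,0.0038],"fingers":1},{"delta_pos":[-0.0147,-0.0613,-0.0813],"turn":[0,0,0.006],"fingers":1},{"delta_pos":[-0.0187,-0.076,-0.0813],"turn":[0,0,0.0078],"fingers":1},{"delta_pos":[-0.02,-0.0827,-0.0813],"turn":[0,0,0.0084],"fingers":1}])

```text
clock: 24.98
position: [0.4103, -0.0208, 0.105]
ee_rot: [0.01, 1.0, -0.0, -0.0]
ft_force: [-0.2, 0.6, -2.8]
grip_width: 0.2
grasp_force: 78.6
```

```bash
python3 - <<'E'
from h import *
mj([.4436,-.2192,.105],-9.6)
E
```

```text
[-0.0002, -0.0013, -0.0] [-0.0, -0.0, 0.001]
[-0.0017, -0.0089, -0.0] [-0.0, -0.0, 0.007]
[-0.0048, -0.0255, -0.0] [-0.0, -0.0, 0.019]
[-0.0095, -0.0508, -0.0] [-0.0, -0.0, 0.038]
[-0.0154, -0.0821, -0.0] [-0.0, -0.0, 0.061]
[-0.0218, -0.1156, -0.0] [-0.0, -0.0, 0.087]
[-0.0277, -0.1469, -0.0] [-0.0, -0.0, 0.11]
[-0.0324, -0.1722, -0.0] [-0.0, -0.0, 0.129]
[-0.0355, -0.1888, -0.0] [-0.0, -0.0, 0.141]
[-0.037, -0.1964, -0.0] [-0.0, -0.0, 0.147]
[-0.0372, -0.1977, -0.0] [-0.0, -0.0, 0.148]
```

In the tool's units: -0.1977 m / 0.75 = -0.2636, -0.1964 m / 0.75 = -0.2619, 0.148 rad / 6.2832 = 0.0236.

Call:
move_arm(plan=[{"delta_pos":[-0.0003,-0.0017,0],"turn":[0,0,0.0002],"fingers":1},{"delta_pos":[-0.0023,-0.012,0],"turn":[0,0,0.0011],"fingers":1},{"delta_pos":[-0.0064,-0.034,0],"turn":[0,0,0.003],"fingers":1},{"delta_pos":[-0.0127,-0.068,0],"turn":[0,0,0.006],"fingers":1},{"delta_pos":[-0.0205,-0.1093,0],"turn":[0,0,0.0097],"fingers":1},{"delta_pos":[-0.0291,-0.1541,0],"turn":[0,0,0.0138],"fingers":1},{"delta_pos":[-0.0369,-0.196,0],"turn":[0,0,0.0175],"fingers":1},{"delta_pos":[-0.0432,-0.2293,0],"turn":[0,0,0.0205],"fingers":1},{"delta_pos":[-0.0473,-0.252,0],"turn":[0,0,0.0224],"fingers":1},{"delta_pos":[-0.0493,-0.2619,0],"turn":[0,0,0.0234],"fingers":1},{"delta_pos":[-0.0496,-0.2636,0],"turn":[0,0,0.0236],"fingers":1},{"delta_pos":[-0.0496,-0.2636,0],"turn":[0,0,0.0236],"fingers":1}])

```text
clock: 26.48
position: [0.4438, -0.2177, 0.105]
ee_rot: [0.082, 0.997, 0.0, -0.0]
ft_force: [-0.0, 0.7, -2.9]
grip_width: 0.199
grasp_force: 78.5
```

```bash
python3 - <<'E'
from h import *
o=get_obs();print(o["position"],go([.4436,-.2192,.0478],-9.6,o))
T=camera("top");W=cloud(T);H=W[...,2];hsv=cv2.cvtColor(T["color"],cv2.COLOR_RGB2HSV)
m=(H>.085)&(H<.115)&(hsv[...,1]<60)&(hsv[...,2]>150)&(W[...,0]>.5)&(W[...,0]<.62)&(abs(W[...,1]+.24)<.04)
P=W[m]; print(len(P),P.mean(0),cv2.minAreaRect(P[:,:2].astype(np.float32)))
d=P[:,:2]@[.986,-.167]; print("slope z along",np.polyfit(d,P[:,2],1)[0],"tip",P[np.argmax(d)])
# line offset relative to expected axis through initial (.5156,-.2308)
n=np.array([.1668,.986]); print("lateral vs initial blade (top cam (.5163,-.2316))",((P[:,:2]-[.5163,-.2316])@n).mean())
E
```

```text
[ 0.44376623 -0.21772631  0.10503732] (array([-0.0001, -0.0015,  0.0572]), array([ 0.0004, -0.0002,  0.0024]))
611 [ 0.57159382 -0.2408088   0.10679999] ((0.5698580741882324, -0.24030447006225586), (0.026020953431725502, 0.07694882899522781), 80.59366607666016)
slope z along -0.016521466405872834 tip [ 0.60760063 -0.24788792  0.10591258]
lateral vs initial blade (top cam (.5163,-.2316)) 0.00014313035661155517
```

In the tool's units: 0.0555 m / 0.75 = 0.074, 0.054 m / 0.75 = 0.072, 0.001 rad / 6.2832 = 0.0002.

Call:
move_arm(plan=[{"delta_pos":[0,-0.0004,0.004],"turn":[0,0,0.0002],"fingers":1},{"delta_pos":[0,-0.0011,0.0133],"turn":[0,0,0.0002],"fingers":1},{"delta_pos":[0,-0.0011,0.0267],"turn":[0,0,0.0002],"fingers":1},{"delta_pos":[0,-0.0011,0.04],"turn":[0,0,0.0002],"fingers":1},{"delta_pos":[0,-0.0011,0.052],"turn":[0,0,0.0002],"fingers":1},{"delta_pos":[0,-0.0011,0.0613],"turn":[0,0,0.0002],"fingers":1},{"delta_pos":[0,-0.0011,0.068],"turn":[0,0,0.0002],"fingers":1},{"delta_pos":[0,-0.0011,0.072],"turn":[0,0,0.0002],"fingers":1},{"delta_pos":[0,-0.0011,0.074],"turn":[0,0,0.0002],"fingers":1},{"delta_pos":[0,-0.0011,0.074],"turn":[0,0,0.0002],"fingers":1}])

```text
clock: 27.78
position: [0.4438, -0.219, 0.0497]
ee_rot: [0.083, 0.997, 0.0, 0.0]
ft_force: [0.4, 0.3, -3.2]
grip_width: 0.201
grasp_force: 78.5
```

In the tool's units: 0.001 m / 0.75 = 0.0013, 0.0005 m / 0.75 = 0.0007.

Call:
move_arm(plan=[{"delta_pos":[0,0,0.0007],"turn":[0,0,0],"fingers":1},{"delta_pos":[0,0,0.0013],"turn":[0,0,0],"fingers":1},{"delta_pos":[0,0,0.0013],"turn":[0,0,0],"fingers":1}])

```text
clock: 28.15
position: [0.4437, -0.219, 0.0487]
ee_rot: [0.083, 0.997, 0.0, 0.0]
ft_force: [0.8, -1.4, -2.4]
grip_width: 0.196
grasp_force: 78.5
```

In the tool's units: 0.0008 m / 0.75 = 0.0011, 0.0004 m / 0.75 = 0.0005.

Call:
move_arm(plan=[{"delta_pos":[0,0,0.0005],"turn":[0,0,0],"fingers":1},{"delta_pos":[0,0,0.0011],"turn":[0,0,0],"fingers":1},{"delta_pos":[0,0,0.0011],"turn":[0,0,0],"fingers":1}])

```text
clock: 28.52
position: [0.4437, -0.219, 0.0479]
ee_rot: [0.083, 0.997, 0.0, 0.0]
ft_force: [-0.3, 0.9, -1.5]
grip_width: 0.197
grasp_force: 78.8
```

Touching down. A little more, then I reduce the force and open slowly.

Call:
move_arm(plan=[{"delta_pos":[0,0,0.0005],"turn":[0,0,0],"fingers":1},{"delta_pos":[0,0,0.0011],"turn":[0,0,0],"fingers":1},{"delta_pos":[0,0,0.0011],"turn":[0,0,0],"fingers":1}])

```text
clock: 28.9
position: [0.4437, -0.219, 0.0478]
ee_rot: [0.083, 0.997, 0.0, 0.0]
ft_force: [-5.9, 2.4, 12.5]
grip_width: 0.193
grasp_force: 81.1
```

Call:
move_arm(plan=[{"delta_pos":[0,0,0],"turn":[0,0,0],"fingers":1},{"delta_pos":[0,0,0],"turn":[0,0,0],"fingers":0.8},{"delta_pos":[0,0,0],"turn":[0,0,0],"fingers":0.78},{"delta_pos":[0,0,0],"turn":[0,0,0],"fingers":0.74},{"delta_pos":[0,0,0],"turn":[0,0,0],"fingers":0.68},{"delta_pos":[0,0,0],"turn":[0,0,0],"fingers":0.6},{"delta_pos":[0,0,0],"turn":[0,0,0],"fingers":0.5},{"delta_pos":[0,0,0],"turn":[0,0,0],"fingers":0.45}], force=20)

```text
clock: 29.9
position: [0.4437, -0.219, 0.047]
ee_rot: [0.083, 0.997, 0.0, -0.0]
ft_force: [-0.1, 0.8, 0.8]
grip_width: 0.549
grasp_force: 0.0
```

Released. I retreat straight up and away, then check.

In the tool's units: -0.2 m / 0.75 = -0.2667, -0.18 m / 0.75 = -0.24.

Call:
move_arm(plan=[{"delta_pos":[0,0,-0.0133],"turn":[0,0,0],"fingers":0.45},{"delta_pos":[0,0,-0.04],"turn":[0,0,0],"fingers":0.45},{"delta_pos":[0,0,-0.08],"turn":[0,0,0],"fingers":0.4},{"delta_pos":[0,0,-0.1333],"turn":[0,0,0],"fingers":0.4},{"delta_pos":[0,0,-0.1867],"turn":[0,0,0],"fingers":0.4},{"delta_pos":[0,0,-0.24],"turn":[0,0,0],"fingers":0.4},{"delta_pos":[0.0267,0.0667,-0.2667],"turn":[0,0,0],"fingers":0.4},{"delta_pos":[0.0267,0.1333,-0.2667],"turn":[0,0,0],"fingers":0.4},{"delta_pos":[0.0267,0.16,-0.2667],"turn":[0,0,0],"fingers":0.4},{"delta_pos":[0.0267,0.16,-0.2667],"turn":[0,0,0],"fingers":0.4}])

```text
clock: 31.15
position: [0.444, -0.0964, 0.2476]
ee_rot: [0.082, 0.997, 0.0, 0.0]
ft_force: [-0.5, -1.4, 0.6]
grip_width: 0.598
grasp_force: 0.0
```

```bash
python3 - <<'E'
from h import *
T=camera("top");S=camera("scene")
cv2.imwrite("pics/end.png",np.hstack([cv2.resize(T["color"][190:380,160:400],(400,317)),cv2.resize(S["color"][170:360,225:395],(400,447))[:317] if 0 else cv2.resize(S["color"][170:360,225:395],(400,317))])[...,::-1])
o=get_obs();print(o["position"],o["ft_force"].round(1),o["clock"])
E
```

```text
[ 0.44372133 -0.0984514   0.24734484] [ 0.4 -0.8 -0.3] 31.25
```

View pics/end.png

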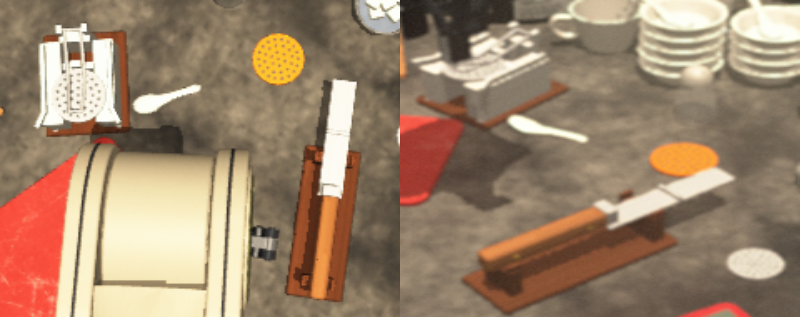

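The disc is on the stand under the clip at (80,92), the lifter lies in its notches at (330,230), and the bystanders are undisturbed. I'm handing in.

```bash
python3 -c "
from h import *
T=camera('top');W=cloud(T);H=W[...,2]
a=np.array([.986,-.167]);P=W[...,:2]-[.443,-.2187];x=P@a;y=P@[.167,.986]
for c in (-.04,.03,.065,.095,.15): print(c,np.nanmedian(H[(abs(x-c)<.006)&(abs(y)<.007)]).round(4))
print(hand_in())"
```

```text
-0.04 0.0658
0.03 0.0665
0.065 0.0491
0.095 0.049
0.15 0.0491
the job is handed in; nothing more can be done
None
```

The disc is pressed home and lying on the rails under the clip, the lifter is back level on its rest, and the job was handed in at about 31 s of the 72 s allowed; no verdict came back from the hand-in.

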